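# Cap the spigots of a ventilation distribution box from a stack of end caps

### The arm

A 7-joint arm with a two-finger parallel gripper is mounted at the origin on the work surface. World frame = base frame: x ahead of the robot, y to its left, z up, the work surface at z = 0. Lengths are in m, angles in rad, forces in N, time in s.
With the tool pointing down it reaches from about 0.425 to 0.925 m from the base axis. Payload 6.8 kg.
Tool frame: the origin (TCP) lies midway between the tips of the shut fingers; the grasp point (between the pads) lies 19 mm behind it; y points along the fingers, z is the direction in which the jaws open and shut, and the axes are right-handed (so a half turn about y gives the same grasp; the last joint's range is limited). The gripper opens to 85 mm and grips with 20 to 120 N. Pads are 22 mm wide; open, the fingers measure 114 mm over their backs; the gripper's body (76 mm by 85 mm) begins 54 mm behind the grasp point. The pads swing forward as they close: fully open they stand 13 mm farther back than shut.
Start: joints at [-1.343, 0.477, 0.022, 1.555, -0.011, 1.109, -0.083], TCP at [0.222, 0.637, 0.231] pointing down, gripper open.
Joint ranges: [-2.96, 2.96], [-0.34, 2.1], [-1.41, 1.46], [0.24, 2.44], [-1.37, 4.51], [0.17, 1.92], [-2.96, 2.96]. Speed limits (rad/s): [2.39, 2.39, 3.14, 3.14, 3.14, 3.14, 3.14].

### API

Orientations are given as a rotation vector (axis times angle).
In Python, from bench import r gives the robot as it stands.
- The arm moves only by the tool send_rows, never from a script. Its argument "rows" is text: rows parted by semicolons, each of 6 numbers parted by spaces: the shift along the world's x, y, z in m, then the turn, a rotation vector about the world's x, y, z in rad. A call has 1 to 20 rows; each row shifts and turns the commanded pose from where the row before left it; what a row does not reach is not made up. A row lasts 1/10 s, in which the tool goes at most 50 mm and 8.59 degrees, less where a joint would pass 70% of its speed; a pose out of reach is approached as far as the arm can. A call is refused whole if a number of a shift passes 0.05 or a number of a turn 0.15, either way. A call with a gripper value outside its range is refused whole. "grip" is the finger opening in m, from 0 to 0.0854, set as the call begins (left out, the last holds). The fingers move at their own pace and stop on an object; "grip_force" is the grip in N (left out, the last holds). Time passes only in rows, so rows that do not move let the fingers close. It gives the time, the measured TCP pose, the force and the opening at its end, in the units of the state.
- r.get_obs(): the state, without advancing time (a new reading comes with each control period).
- r.grab_frame(name): name is "scene" or "top"; returns a dict with "pixels" (420x560x3 uint8, red, green, blue), "intrinsics" (3x3 intrinsics, pixels), "position" and "orientation" of the camera in the world. Camera axes: x right, y up, looking along -z (the intrinsics and any distortion apply to the point x, -y, -z); pixel columns grow to the right and rows downward; lengths in m; the calibration is good to about 2 mm. A picture is of the moment at which its call begins. There is no depth.
- r.hand_in(): hands the job in, once; it reports no verdict.
The state is a dict: "clock": time; "joints": joint angles; "qvel": joint speeds; "tau": joint torques, N m; "tcp_pos": TCP position; "orientation": TCP orientation; "contact_force": force on the tool from outside, world axes, zero at the start; "moment": the same for the moment, N m; "grip_width": finger opening in m.
Only numpy, scipy, OpenCV 4.12 (cv2) and the standard library are available. Lean on these libraries where they do the work, as an engineer would, in place of code of your own. Each camera call takes 0.05 s, during which the arm holds its last target.

### The job

Close up the distribution box before it goes out to site: take the stack of end caps apart and put each cap over the spigot of its own size, handle up and fully home, so that all four spigots are closed. Set the caps down, never drop them, let go of everything at the end, and leave the roll of tape beside the stack where it lies.

Things in the scene. Friction and masses are not known exactly. Their poses are not given: they have to be found in the camera images.
- cap_63: smallest end cap: round galvanised cap, open below, 74 mm outside, 69 inside, skirt 42 deep; 65 g. Origin on its axis at the open lower rim, z up. Face at z=44.5. Black handle bar 48 long (along x), 12 wide, 14 high, centred at z=73.5, 22 above the face on two legs. Top of the stack, on the 80 cap.
- cap_80: second smallest end cap: round galvanised cap, open below, 91 mm outside, 86 inside, skirt 42 deep; 85 g. Origin on its axis at the open lower rim, z up. Face at z=44.5. Black handle bar 48 long (along x), 12 wide, 14 high, centred at z=73.5, 22 above the face on two legs. Stacked on the 100 cap, under the 63; its handle is inside the upper skirt: lift that 40 mm straight up to clear.
- cap_100: second largest end cap: round galvanised cap, open below, 111 mm outside, 106 inside, skirt 42 deep; 120 g. Origin on its axis at the open lower rim, z up. Face at z=44.5. Black handle bar 48 long (along x), 12 wide, 14 high, centred at z=73.5, 22 above the face on two legs. Stacked on the 125 cap, under the 80; its handle is inside the upper skirt: lift that 40 mm straight up to clear.
- cap_125: largest end cap: round galvanised cap, open below, 136 mm outside, 131 inside, skirt 42 deep; 170 g. Origin on its axis at the open lower rim, z up. Face at z=44.5. Black handle bar 48 long (along x), 12 wide, 14 high, centred at z=73.5, 22 above the face on two legs. Bottom of the stack, on a flat 5 mm cardboard sheet; its handle is inside the upper skirt: lift that 40 mm straight up to clear.
- spigot_63: smallest spigot, fixed: upright open collar, 63 mm outside, on a 138 mm square flange on the box (galvanised, 290 x 290 x 85 high, four spigots at 145 pitch in any order). Origin on its axis at the box top, z up. Rim at z=50; the top 12 mm taper in 5 mm all round. Cap 63 fits over it with 3 mm play all round; fully home, its face rests on the rim, cap origin at z=8.
- spigot_80: second smallest spigot, fixed: upright open collar, 80 mm outside, on a 138 mm square flange on the box (galvanised, 290 x 290 x 85 high, four spigots at 145 pitch in any order). Origin on its axis at the box top, z up. Rim at z=50; the top 12 mm taper in 5 mm all round. Cap 80 fits over it with 3 mm play all round; fully home, its face rests on the rim, cap origin at z=8.
- spigot_100: second largest spigot, fixed: upright open collar, 100 mm outside, on a 138 mm square flange on the box (galvanised, 290 x 290 x 85 high, four spigots at 145 pitch in any order). Origin on its axis at the box top, z up. Rim at z=50; the top 12 mm taper in 5 mm all round. Cap 100 fits over it with 3 mm play all round; fully home, its face rests on the rim, cap origin at z=8.
- spigot_125: largest spigot, fixed: upright open collar, 125 mm outside, on a 138 mm square flange on the box (galvanised, 290 x 290 x 85 high, four spigots at 145 pitch in any order). Origin on its axis at the box top, z up. Rim at z=50; the top 12 mm taper in 5 mm all round. Cap 125 fits over it with 3 mm play all round; fully home, its face rests on the rim, cap origin at z=8.
- tape: bystander, to be left alone: a roll of metal foil tape lying flat on the far end of the cardboard sheet, 20 to 90 mm from the stack; 110 mm outside diameter, 78 mm hole, 50 mm high; origin at the centre of its underside
Mind the look-alikes: they are no part of the job. What is shaped like the cap_80 but blue is not meant. What is shaped like the cap_125 but blue is not meant.

How it is judged:
By the outcome, as a careful person would: the job done as asked, in the order asked, and still so for the second after the job is handed in, with the robot touching nothing.
It also fails if it takes over 112 s, if anything falls off the work surface, if the arm or the gripper's body presses on something with over 40 N, if the wrist force passes 120 N, or if a joint passes its speed limit or range.

## Working session

There is one attempt and no reset: what is moved stays moved. The work goes in short steps, Python scripts to look and compute and a tool call to move; the robot and the scene stay as the last step left them, time stands still between calls to the robot, and variables do not carry over. Pictures are saved under pics/ and viewed, and the job is handed in when it is done.

Besides the shell and the picture viewer there is one more tool, called after "Call:" as name(argument=value, ...) on one line, values as JSON. send_rows: Moves the arm, as the interface text tells. Its arguments: {"type":"object","properties":{"rows":{"type":"string"},"grip":{"type":"number"},"grip_force":{"type":"number"}},"required":["rows"]}

```bash
mkdir -p pics; ls; python3 - <<'E'
from bench import r
import cv2,numpy as np
o=r.get_obs()
for k,v in o.items(): print(k,np.round(v,4))
for n in("scene","top"):
    f=r.grab_frame(n); cv2.imwrite(f"pics/{n}0.png",f["pixels"][:,:,::-1])
    print(n,f["intrinsics"],f["position"],f["orientation"],[k for k in f])
E
```

```text
pics
clock 0.0
joints [-1.3431  0.4778  0.0224  1.5564 -0.0115  1.1093 -0.0831]
qvel [-0.0002 -0.0027 -0.0008  0.0007 -0.0005  0.0001  0.0004]
tau [ 2.00000e-04 -5.96449e+01  1.60830e+00 -2.81193e+01  1.25000e-02
  9.60000e-03  0.00000e+00]
tcp_pos [0.2223 0.6367 0.2303]
orientation [-1.5565  0.2637 -0.2635]
contact_force [ 0.4936 -0.1759  0.0895]
moment [-0.0011 -0.0512 -0.048 ]
grip_width 0.0854
scene [[382.67445463   0.         275.63309378]
 [  0.         382.67445463 210.40688173]
 [  0.           0.           1.        ]] [ 0.94131783 -0.09877746  0.78176278] [0.51967652 0.47813266 1.41160873] ['pixels', 'intrinsics', 'position', 'orientation']
top [[497.05440432   0.         279.45404374]
 [  0.         497.05440432 209.11188077]
 [  0.           0.           1.        ]] [ 0.2948148  -0.07297446  1.159628  ] [ 0.10379281 -0.10728404 -1.54682702] ['pixels', 'intrinsics', 'position', 'orientation']
```

View pics/scene0.png

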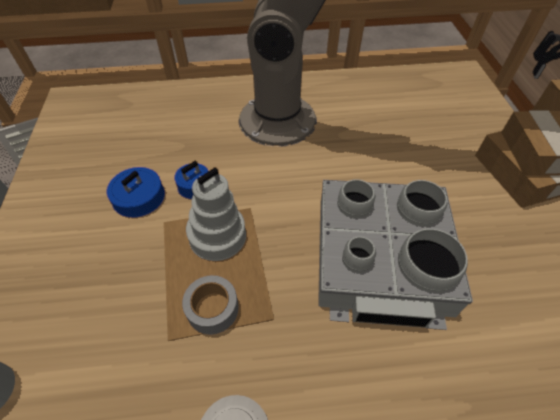

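View pics/top0.png

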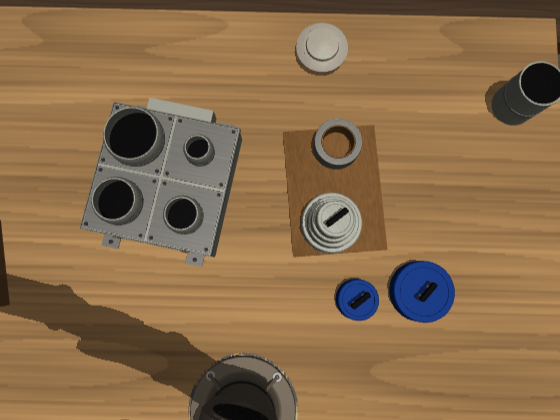

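```bash
cat > h.py <<'E'
import cv2,numpy as np
from scipy.spatial.transform import Rotation as R
def proj(f,P):
    P=np.atleast_2d(P); c=(P-f["position"])@R.from_rotvec(f["orientation"]).as_matrix()
    p=np.c_[c[:,0],-c[:,1],-c[:,2]]@f["intrinsics"].T
    return p[:,:2]/p[:,2:]
def unproj(f,uv,z):
    uv=np.atleast_2d(uv).astype(float); q=np.c_[uv,np.ones(len(uv))]@np.linalg.inv(f["intrinsics"]).T
    d=np.c_[q[:,0],-q[:,1],-q[:,2]]@R.from_rotvec(f["orientation"]).as_matrix().T
    return f["position"]+d*((z-f["position"][2])/d[:,2])[:,None]
def circ(x,y,z,rad,n=72):
    t=np.linspace(0,2*np.pi,n); return np.c_[x+rad*np.cos(t),y+rad*np.sin(t),0*t+z]
def crop(f,c,w,h,s,name,curves=()):
    im=f["pixels"][:,:,::-1]; x0,y0=int(c[0]-w/2),int(c[1]-h/2); x0=max(x0,0);y0=max(y0,0)
    im=cv2.resize(im[y0:y0+h,x0:x0+w],None,fx=s,fy=s,interpolation=cv2.INTER_CUBIC)
    for P,col in curves:
        p=(proj(f,P)-[x0,y0]+.5)*s
        cv2.polylines(im,[np.round(p).astype(np.int32)],False,col,1,cv2.LINE_AA)
    cv2.imwrite("pics/"+name,im); print(name,"origin",x0,y0,"scale",s)
E
python3 - <<'E'
from h import *; from bench import r
t=r.grab_frame("top"); s=r.grab_frame("scene")
sp=dict(s125=(133,135),s100=(117,200),s80=(183,214),s63=(199,149))
for k,v in sp.items(): print(k,unproj(t,v,.135).round(3))
ss=dict(s125=(433,259),s100=(423,201),s80=(357,197),s63=(361,251))
for k,v in ss.items(): print(k,unproj(s,v,.135).round(3))
print("h63 top",unproj(t,(337,216),.219),unproj(s,(209,177),.219))
print("tape",unproj(t,(338,143),.055))
crop(t,(160,180),180,170,4,"box.png"); crop(t,(345,200),120,150,4,"stack.png")
crop(s,(393,240),170,140,4,"boxs.png"); crop(s,(210,230),150,150,4,"stacks.png")
E
```

```text
s125 [[0.586 0.24  0.135]]
s100 [[0.446 0.265 0.135]]
s80 [[0.419 0.126 0.135]]
s63 [[0.558 0.099 0.135]]
s125 [[0.604 0.236 0.135]]
s100 [[0.464 0.265 0.135]]
s80 [[0.438 0.126 0.135]]
s63 [[0.572 0.103 0.135]]
h63 top [[ 0.41151053 -0.18371179  0.219     ]] [[ 0.42243064 -0.1815669   0.219     ]]
tape [[ 0.59993221 -0.20436155  0.055     ]]
box.png origin 70 95 scale 4
stack.png origin 285 125 scale 4
boxs.png origin 308 170 scale 4
stacks.png origin 135 155 scale 4
```

View pics/box.png

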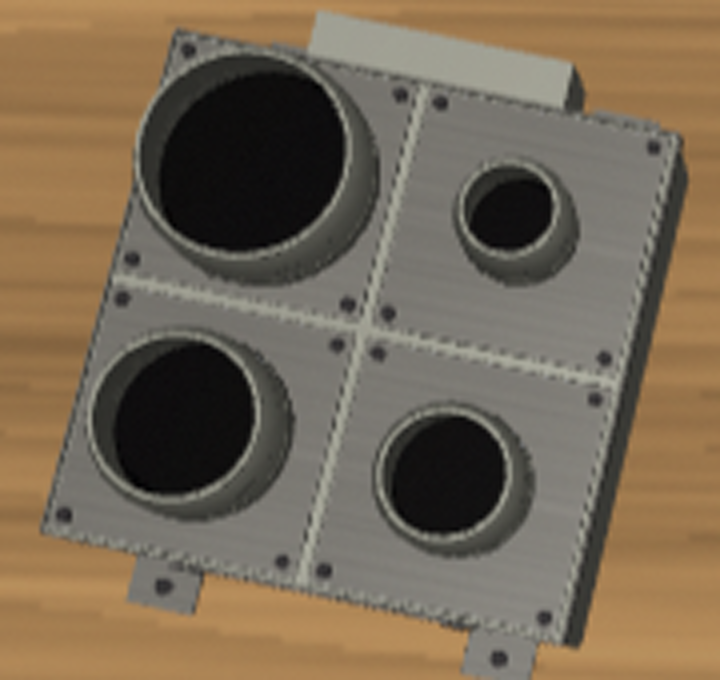

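View pics/stack.png

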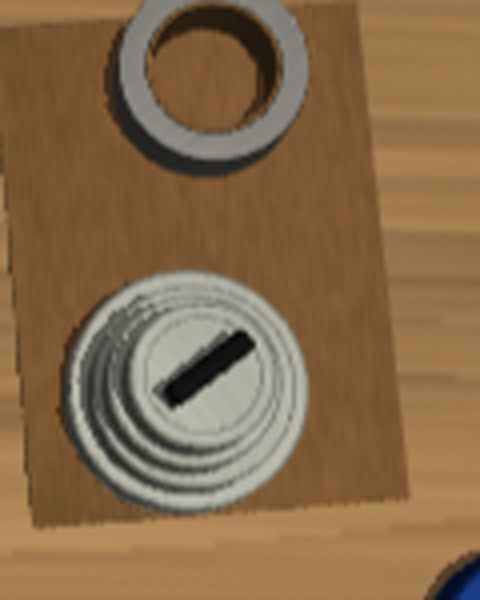

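View pics/boxs.png

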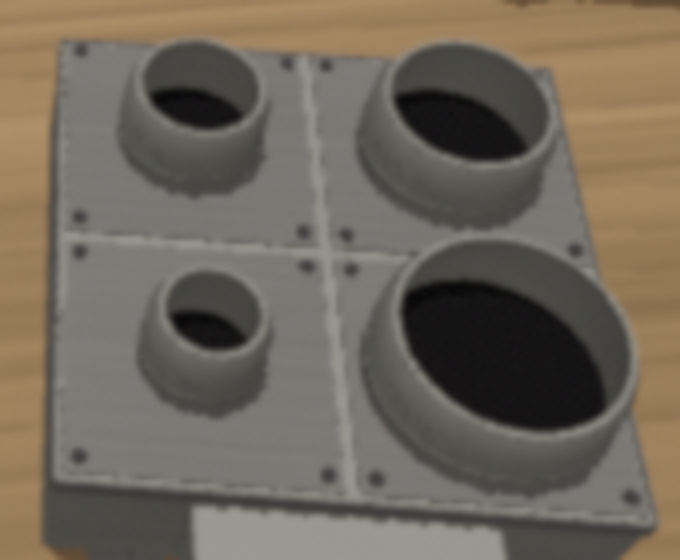

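View pics/stacks.png

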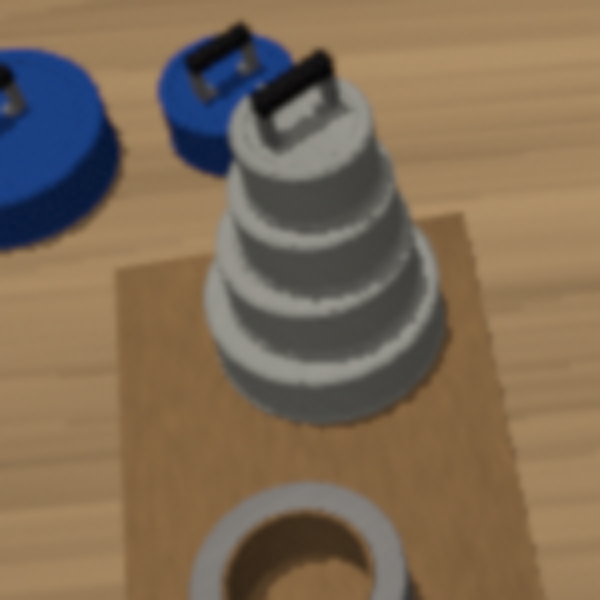

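```bash
python3 - <<'E'
from h import *; from bench import r
from scipy.optimize import least_squares
t=r.grab_frame("top"); s=r.grab_frame("scene")
T=np.array([(131.1,134.25),(197,146.9),(114,199.3),(181.2,213.2)])-.5+.1
S=np.array([(437.5,253.8),(361.5,247.8),(425.8,195.2),(358.5,191.2)])-.4
for n,f,q in(("top",t,T),("scene",s,S)): print(n,unproj(f,q,.135)[:,:2].round(4).tolist())
# local: x' away, y' left ; 125(+,+) 63(+,-) 100(-,+) 80(-,-)
L=np.array([(1,1),(1,-1),(-1,1),(-1,-1)])*.0725
def cen(p):
    c,si=np.cos(p[2]),np.sin(p[2]); return p[:2]+L@np.array([[c,si],[-si,c]])
def res(p):
    P=np.c_[cen(p),np.full(4,.135)]
    return np.r_[(proj(t,P)-T).ravel(),(proj(s,P)-S).ravel()]
o=least_squares(res,[.5,.18,-.2]); print(o.x,o.fun.round(1)); C=cen(o.x)
print("125,63,100,80",C.round(4).tolist(),np.linalg.norm(C,axis=1))
cur=[]
for c,d in zip(C,(125,63,100,80)):
    cur.append((circ(*c,.135,d/2000-.005),(0,0,255))); cur.append((circ(*c,.085,d/2000),(0,255,0)))
crop(t,(160,180),180,170,4,"box1.png",cur); crop(s,(393,240),170,140,4,"boxs1.png",cur)
E
```

```text
top [[0.588, 0.2451], [0.5636, 0.1042], [0.4478, 0.2721], [0.4216, 0.1309]]
scene [[0.5932, 0.2486], [0.5643, 0.1049], [0.4479, 0.2754], [0.4211, 0.1326]]
[ 0.50613717  0.1893165  -0.18523951] [-0.9 -1.3 -0.2 -0.2 -0.8 -0.2 -0.3  0.  -1.1 -1.  -0.1 -0.1 -0.6  0.2
 -0.5  0.2]
125,63,100,80 [[0.5908, 0.2472], [0.564, 0.1047], [0.4482, 0.2739], [0.4215, 0.1314]] [0.64039427 0.57367944 0.52530757 0.44153292]
box1.png origin 70 95 scale 4
boxs1.png origin 308 170 scale 4
```

View pics/box1.png

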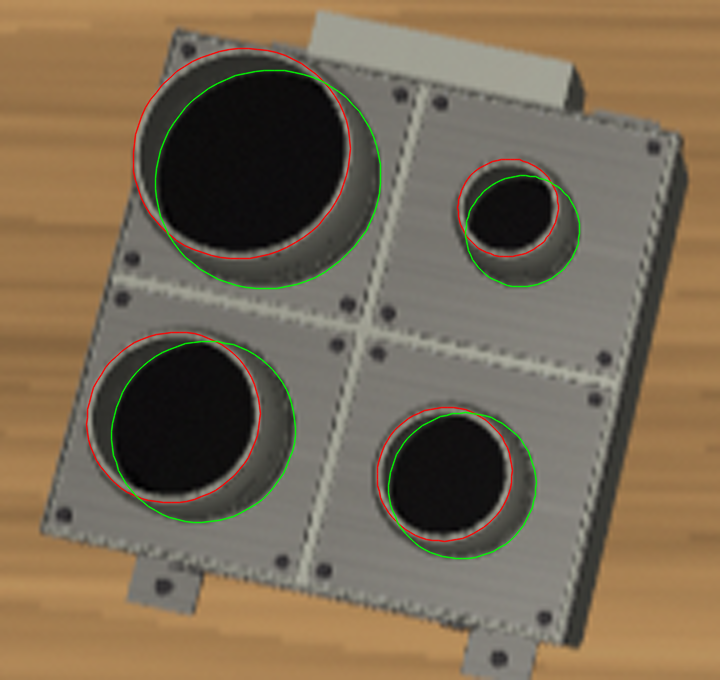

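View pics/boxs1.png

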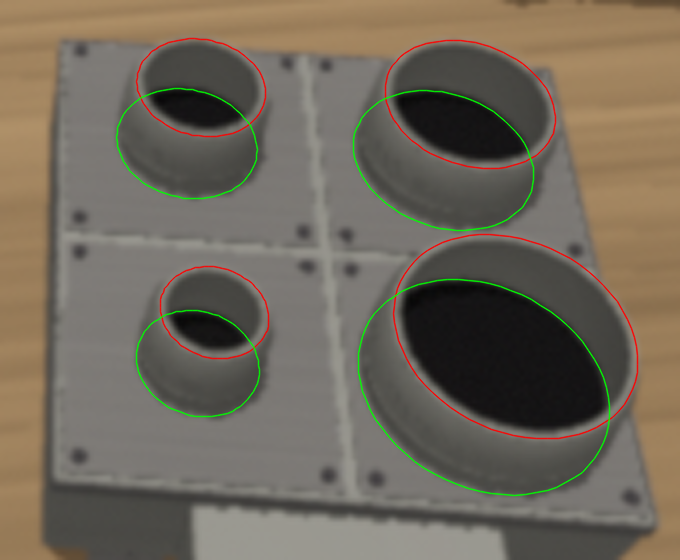

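```bash
cat >> h.py <<'E'
def bar(x,y,z,yaw):  # handle top outline, z=top
    c,s=np.cos(yaw),np.sin(yaw); L=np.array([(24,6),(-24,6),(-24,-6),(24,-6),(24,6)])/1000
    return np.c_[x+L[:,0]*c-L[:,1]*s,y+L[:,0]*s+L[:,1]*c,np.full(5,z)]
E
python3 - <<'E'
from h import *; from bench import r
t=r.grab_frame("top"); s=r.grab_frame("scene")
for f,e in((t,[(160+10,398),(248,343)]),(s,[(262,92),(324,60)])):
    o=np.array([285,125]) if f is t else np.array([135,155])
    q=unproj(f,np.array(e)/4+o-.4,.219); d=q[1]-q[0]
    print(q.mean(0).round(4),np.linalg.norm(d).round(4),np.arctan2(d[1],d[0]))
x,y,yaw=.412,-.184,-.95
cur=[(bar(x,y,.219,yaw),(0,0,255))]
for d,z in((74,.183),(91,.1385),(111,.094),(136,.0495)): cur.append((circ(x,y,z,d/2000),(0,255,0)))
crop(t,(345,200),120,150,4,"stack1.png",cur);crop(s,(210,230),150,150,4,"stacks1.png",cur)
E
```

```text
[ 0.4092 -0.1835  0.219 ] 0.0459 -0.937288077679883
[ 0.413  -0.1837  0.219 ] 0.0357 2.110078737712538
stack1.png origin 285 125 scale 4
stacks1.png origin 135 155 scale 4
```

View pics/stack1.png

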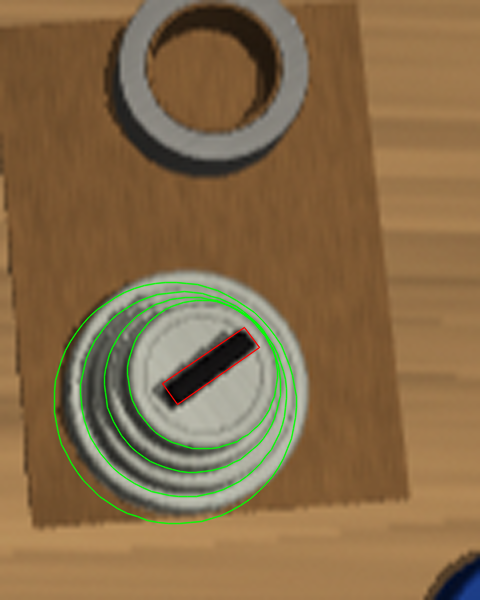

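View pics/stacks1.png

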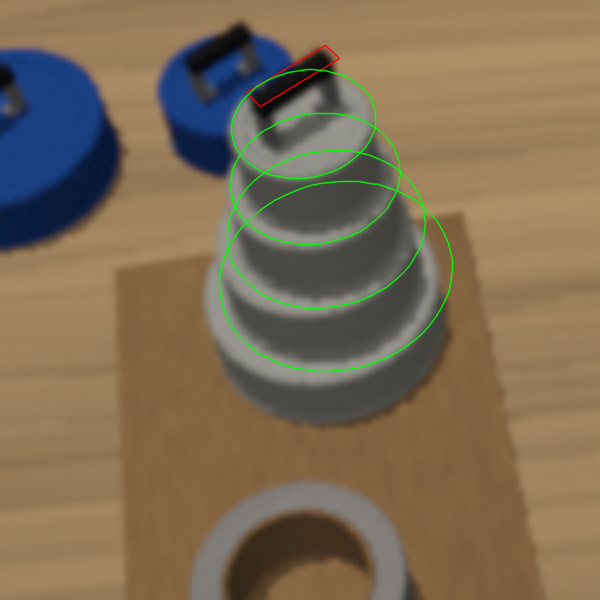

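```bash
cat >> h.py <<'E'
def st():
    from bench import r
    o=r.get_obs(); M=R.from_rotvec(o["orientation"]).as_matrix()
    print("t",round(o["clock"],2),"tcp",np.round(o["tcp_pos"],4),"F",np.round(o["contact_force"],1),"w",round(o["grip_width"],4))
    print("y",M[:,1].round(3),"jawyaw",round(np.arctan2(M[1,2],M[0,2]),3),"q",np.round(o["joints"],2)); return o
E
python3 -c "
from h import *;st()"
```

```text
t 0.4 tcp [0.2224 0.6373 0.2312] F [0.1 0.5 0.2] w 0.0853
y [-0. -0. -1.] jawyaw 1.235 q [-1.34  0.48  0.02  1.56 -0.01  1.11 -0.08]
```

Call:
send_rows(rows=".032 -.024 .02 0 0 -.03;.032 -.024 .02 0 0 -.03;.032 -.024 .02 0 0 -.03;.032 -.024 .01 0 0 -.03;.025 -.035 0 0 0 -.03;.025 -.035 0 0 0 -.03;.025 -.035 0 0 0 -.03;.025 -.035 0 0 0 -.03;.02 -.0375 0 0 0 -.03;.02 -.0375 0 0 0 -.03;.02 -.0375 0 0 0 -.03;.02 -.0375 0 0 0 -.03;.0075 -.0375 0 0 0 -.03;.0075 -.0375 0 0 0 -.03;.0075 -.0375 0 0 0 -.03;.0075 -.0375 0 0 0 -.03;-.005 -.0325 0 0 0 -.03;-.005 -.0325 0 0 0 -.03;-.005 -.0325 0 0 0 -.03;-.005 -.0325 0 0 0 -.03", grip=0.045)

```text
clock: 2.4
tcp_pos: [0.5401, -0.03, 0.3015]
orientation: [-1.444, 0.731, -0.731]
contact_force: [0.1, 0.4, -0.2]
grip_width: 0.0449
```

Call:
send_rows(rows="-.0175 -.025 0 0 0 0;-.0175 -.025 0 0 0 0;-.0175 -.025 0 0 0 0;-.0175 -.025 0 0 0 0;-.029 -.027 0 0 0 0;-.029 -.027 0 0 0 0;0 0 0 0 0 -.015;0 0 0 0 0 0;0 0 0 0 0 0")

```text
clock: 3.3
tcp_pos: [0.4132, -0.1819, 0.3015]
orientation: [-1.44, 0.74, -0.741]
contact_force: [0.1, 0.4, 0.1]
grip_width: 0.0451
```

```bash
python3 - <<'E'
from h import *; from bench import r
st()
t=r.grab_frame("top"); s=r.grab_frame("scene")
crop(t,(340,210),190,150,4,"a1.png");crop(s,(210,200),190,150,4,"a2.png")
E
```

```text
t 3.3 tcp [ 0.4132 -0.1819  0.3015] F [0.1 0.4 0.1] w 0.0451
y [ 0.001  0.    -1.   ] jawyaw 0.622 q [-0.28  0.01  0.57  2.   -0.    1.13  0.91]
a1.png origin 245 135 scale 4
a2.png origin 115 125 scale 4
```

View pics/a2.png

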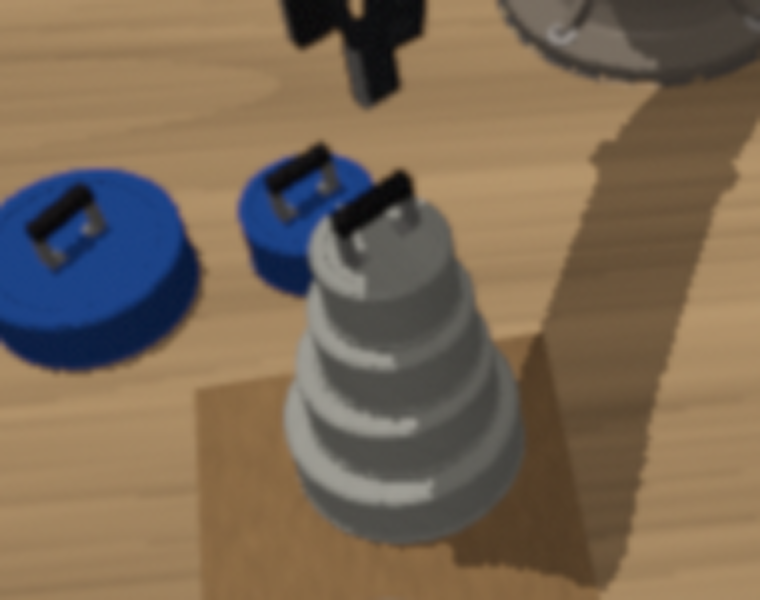

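Call:
send_rows(rows="0 -.002 -.03 0 0 0;0 0 -.03 0 0 0;0 0 -.02 0 0 0;0 0 -.014 0 0 0;0 0 -.012 0 0 0;0 0 0 0 0 0;0 0 0 0 0 0")

```text
clock: 4.1
tcp_pos: [0.4128, -0.1846, 0.1955]
orientation: [-1.441, 0.741, -0.741]
contact_force: [0.7, -0.5, 0.6]
grip_width: 0.0447
```

```bash
python3 - <<'E'
from h import *; from bench import r
st()
s=r.grab_frame("scene");t=r.grab_frame("top")
crop(s,(210,190),100,100,6,"a3.png");crop(t,(340,210),100,100,6,"a4.png")
E
```

```text
t 4.1 tcp [ 0.4128 -0.1846  0.1955] F [ 0.7 -0.5  0.6] w 0.0447
y [-0. -0. -1.] jawyaw 0.621 q [-0.24  0.16  0.58  2.13 -0.11  0.88  1.03]
a3.png origin 160 140 scale 6
a4.png origin 290 160 scale 6
```

View pics/a3.png

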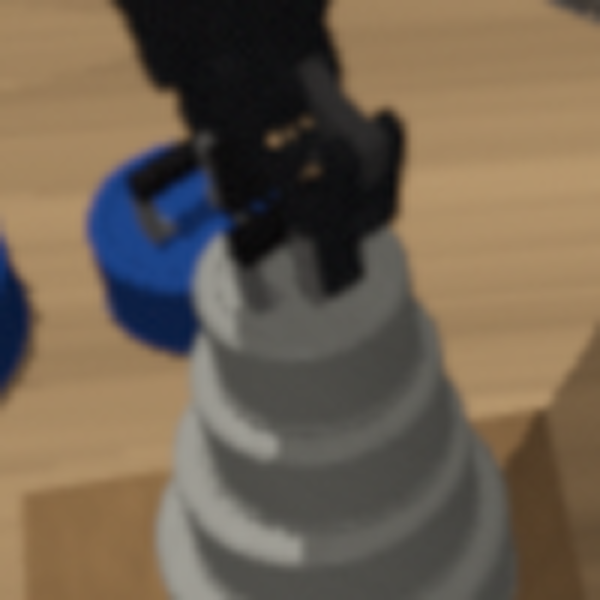

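View pics/a4.png

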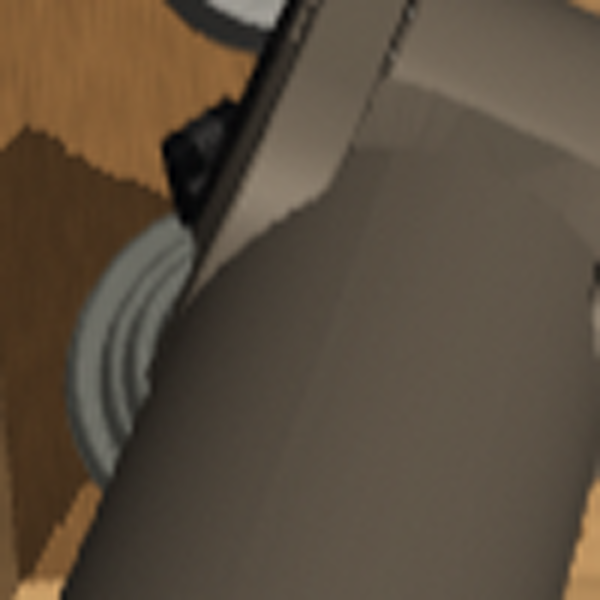

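Call:
send_rows(rows="0 0 0 0 0 0;0 0 0 0 0 0;0 0 0 0 0 0;0 0 0 0 0 0;0 0 0 0 0 0", grip=0.0, grip_force=40)

```text
clock: 4.7
tcp_pos: [0.4128, -0.1847, 0.1956]
orientation: [-1.44, 0.741, -0.742]
contact_force: [0.6, 0.0, 2.3]
grip_width: 0.0112
```

Call:
send_rows(rows="0 0 .01 0 0 0;0 0 .015 0 0 0;0 0 .02 0 0 0;0 0 .02 0 0 0;0 0 .02 0 0 0;0 0 .015 0 0 0;0 0 0 0 0 0;0 0 0 0 0 0")

```text
clock: 5.5
tcp_pos: [0.4121, -0.1847, 0.2952]
orientation: [-1.44, 0.742, -0.742]
contact_force: [0.1, -0.1, -1.1]
grip_width: 0.011
```

```bash
python3 - <<'E'
from h import *; from bench import r
st()
s=r.grab_frame("scene");t=r.grab_frame("top")
crop(s,(210,190),190,150,4,"a5.png");crop(t,(340,210),100,100,6,"a6.png")
E
```

```text
t 5.5 tcp [ 0.4121 -0.1847  0.2952] F [ 0.1 -0.1 -1.1] w 0.011
y [ 0.  0. -1.] jawyaw 0.62 q [-0.28  0.01  0.58  2.01 -0.01  1.12  0.92]
a5.png origin 115 115 scale 4
a6.png origin 290 160 scale 6
```

View pics/a5.png

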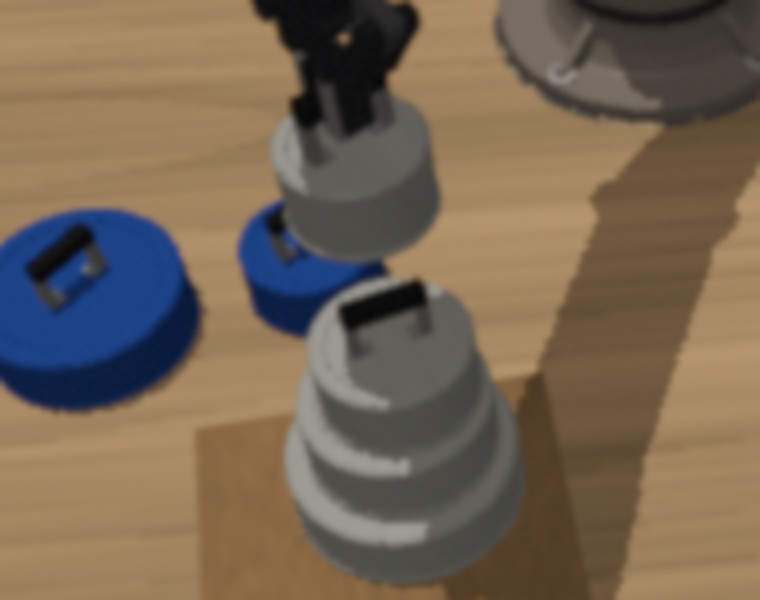

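```bash
cat >> h.py <<'E'
def capcur(x,y,z,d,n=72):
    return [(circ(x,y,z+.0445,d/2000),(0,255,0)),(circ(x,y,z,d/2000),(0,0,255)),(circ(x,y,z+.042,d/2000),(255,0,0))]
E
python3 - <<'E'
from h import *; from bench import r
o=st();x,y,z=o["tcp_pos"]
s=r.grab_frame("scene");t=r.grab_frame("top")
crop(s,(205,165),80,80,8,"a7.png",capcur(x,y,z-.057,74)[:2])
x,y=.412,-.184
crop(t,(335,210),130,150,4,"a8.png",capcur(x,y,.094,91)[:1])
E
```

```text
t 5.6 tcp [ 0.4118 -0.1845  0.2944] F [ 0.5  0.5 -1.2] w 0.011
y [-0.002  0.    -1.   ] jawyaw 0.62 q [-0.28  0.02  0.58  2.01 -0.01  1.12  0.92]
a7.png origin 165 125 scale 8
a8.png origin 270 135 scale 4
```

View pics/a7.png

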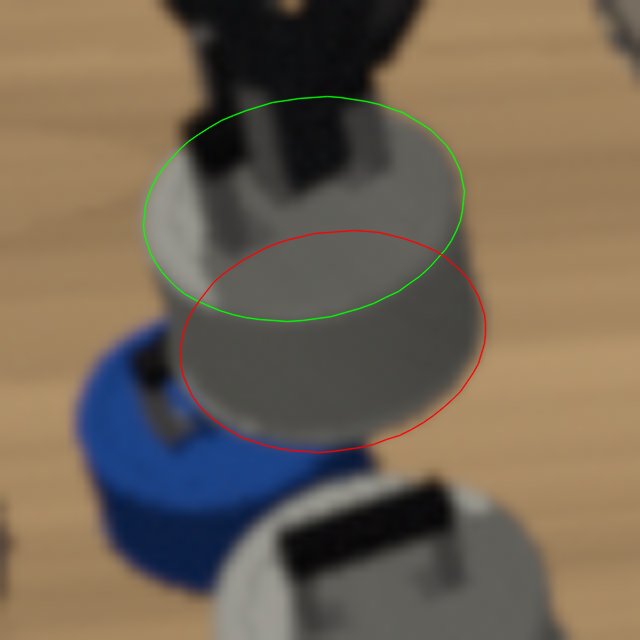

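Call:
send_rows(rows=".008 .014 0 0 0 0;.012 .025 0 0 0 0;.018 .035 0 0 0 0;.02 .04 0 0 0 0;.02 .04 0 0 0 0;.02 .04 0 0 0 0;.02 .04 0 0 0 0;.017 .03 0 0 0 0;.011 .016 0 0 0 0;.0065 .009 0 0 0 0;0 0 -.03 0 0 0;0 0 -.03 0 0 0;0 0 -.025 0 0 0;0 0 0 0 0 0;0 0 0 0 0 0")

```text
clock: 7.2
tcp_pos: [0.5649, 0.1035, 0.2105]
orientation: [-1.441, 0.743, -0.742]
contact_force: [0.5, -0.1, -0.0]
grip_width: 0.0113
```

```bash
python3 - <<'E'
from h import *; from bench import r
o=st();x,y,z=o["tcp_pos"]
s=r.grab_frame("scene");t=r.grab_frame("top")
crop(s,(355,230),100,100,6,"b1.png",capcur(x,y,z-.057,74)[:2])
crop(t,(335,210),130,150,4,"b2.png",capcur(.412,-.184,.094,91)[:1]+[(bar(.412,-.184,.1745,-.7),(0,0,255))])
E
```

```text
t 7.2 tcp [0.5649 0.1035 0.2105] F [ 0.5 -0.1 -0. ] w 0.0113
y [-0.001 -0.001 -1.   ] jawyaw 0.619 q [-0.56  0.34  0.34  1.84 -0.13  0.98  0.46]
b1.png origin 305 180 scale 6
b2.png origin 270 135 scale 4
```

View pics/b1.png

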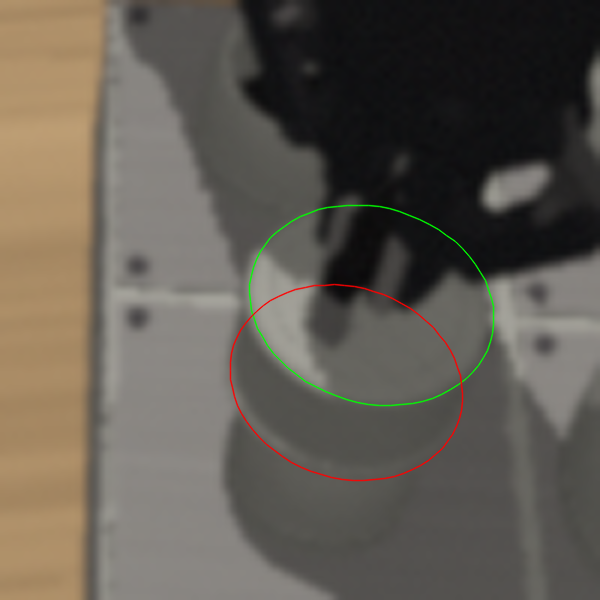

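View pics/b2.png

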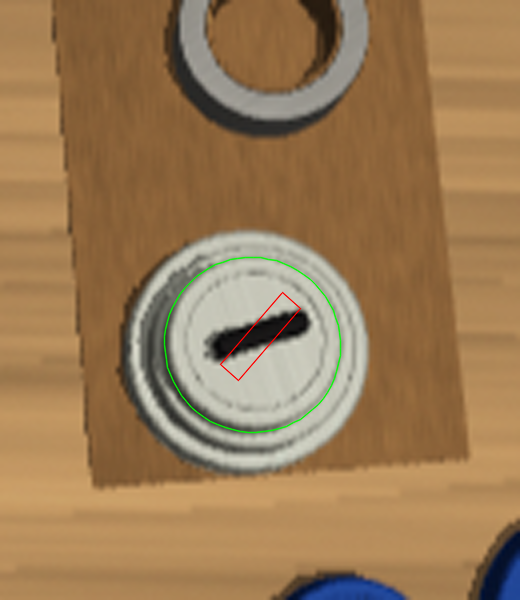

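Call:
send_rows(rows="0 .0005 -.012 0 0 0;0 0 -.012 0 0 0;0 0 -.01 0 0 0;0 0 -.008 0 0 0;0 0 0 0 0 0")

```text
clock: 7.8
tcp_pos: [0.5639, 0.1046, 0.1666]
orientation: [-1.443, 0.743, -0.74]
contact_force: [-0.7, -0.1, -1.4]
grip_width: 0.0111
```

Call:
send_rows(rows="0 0 -.006 0 0 0;0 0 -.006 0 0 0;0 0 -.003 0 0 0;0 0 0 0 0 0")

```text
clock: 8.2
tcp_pos: [0.5647, 0.1048, 0.1528]
orientation: [-1.441, 0.742, -0.741]
contact_force: [-0.4, 0.3, -1.2]
grip_width: 0.0111
```

Freely descending; now the last 3 mm until contact.

Call:
send_rows(rows="0 0 -.002 0 0 0;0 0 -.0015 0 0 0;0 0 0 0 0 0")

```text
clock: 8.5
tcp_pos: [0.5652, 0.1049, 0.1501]
orientation: [-1.44, 0.741, -0.742]
contact_force: [-0.1, -0.1, 1.3]
grip_width: 0.0108
```

Call:
send_rows(rows="0 0 -.001 0 0 0;0 0 -.0005 0 0 0;0 0 0 0 0 0")

```text
clock: 8.8
tcp_pos: [0.5653, 0.1049, 0.1499]
orientation: [-1.439, 0.741, -0.742]
contact_force: [-5.0, -0.4, 12.5]
grip_width: 0.0112
```

Call:
send_rows(rows="0 0 0 0 0 0;0 0 0 0 0 0;0 0 0 0 0 0;0 0 .01 0 0 0;0 0 .02 0 0 0;0 0 .03 0 0 0;0 0 .03 0 0 0;0 0 0 0 0 0", grip=0.045)

```text
clock: 9.6
tcp_pos: [0.5676, 0.1051, 0.2432]
orientation: [-1.435, 0.737, -0.746]
contact_force: [0.5, -0.1, 0.1]
grip_width: 0.0449
```

```bash
cat >> h.py <<'E'
def handle(f,c,win=40,z=None):
    """dark handle bar near pixel c: min-area rect of dark pixels"""
    im=f["pixels"].astype(int); x0,y0=int(c[0])-win//2,int(c[1])-win//2
    m=(im[y0:y0+win,x0:x0+win].max(2)<60).astype(np.uint8)
    n,lab,stt,cen=cv2.connectedComponentsWithStats(m)
    k=min((i for i in range(1,n) if stt[i,4]>30),key=lambda i:np.hypot(*(cen[i]-win/2)))
    yy,xx=np.nonzero(lab==k); pts=np.c_[xx+x0,yy+y0].astype(float)
    w=unproj(f,pts,z)[:,:2]; mu=w.mean(0); v=np.linalg.svd(w-mu,full_matrices=False)[2][0]
    pr=(w-mu)@v; pq=(w-mu)@[-v[1],v[0]]
    print("px",pts.mean(0).round(1),"n",len(pts),"centroid",mu.round(4),"yaw",np.arctan2(v[1],v[0]).round(3),"len",np.ptp(pr).round(4),"wid",np.ptp(pq).round(4)); return mu,np.arctan2(v[1],v[0])
E
python3 - <<'E'
from h import *; from bench import r
st();s=r.grab_frame("scene");t=r.grab_frame("top")
mu,yaw=handle(t,(334.75,218.5),40,.1745)
q=unproj(s,[(211.7,190)],.1745);print(q)
crop(s,(300,200),200,150,4,"c1.png",[(bar(*mu,.1745,yaw),(0,0,255))]+capcur(*mu,.094,91)[:1])
crop(t,(335,210),130,150,4,"c2.png",capcur(*mu,.094,91)[:1]+[(bar(*mu,.1745,yaw),(0,0,255))])
E
```

```text
t 9.6 tcp [0.5676 0.1051 0.2432] F [ 0.5 -0.1  0.1] w 0.0449
y [ 0.008  0.003 -1.   ] jawyaw 0.62 q [-0.57  0.31  0.35  1.81 -0.12  1.04  0.44]
px [334.3 218.1] n 137 centroid [ 0.4128 -0.1836] yaw -1.243 len 0.0489 wid 0.0116
[[ 0.4183738  -0.18243731  0.1745    ]]
c1.png origin 200 125 scale 4
c2.png origin 270 135 scale 4
```

View pics/c1.png

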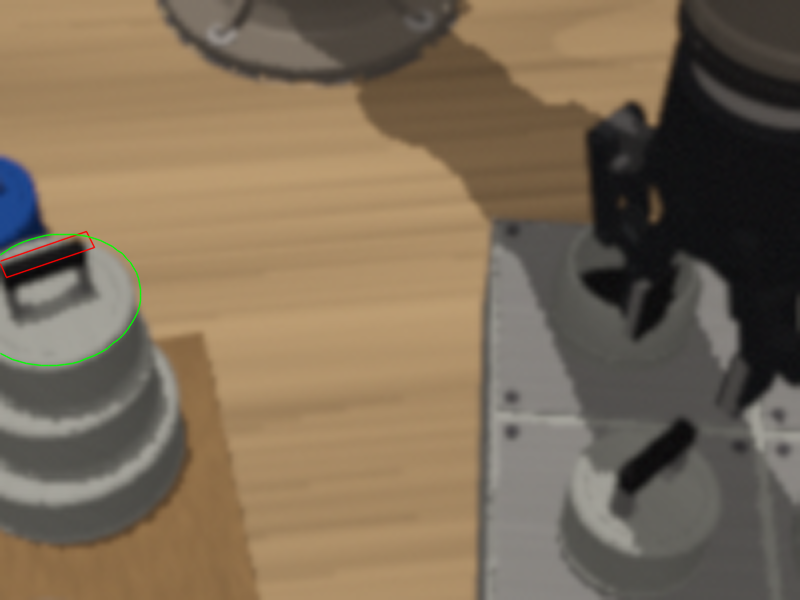

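View pics/c2.png

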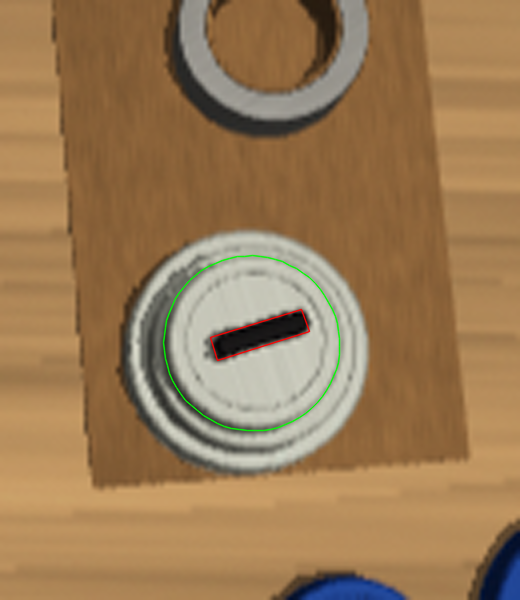

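Call:
send_rows(rows="-.007 -.01 .01 0 0 -.03;-.012 -.025 .01 0 0 -.03;-.018 -.035 0 0 0 -.03;-.02 -.04 0 0 0 -.03;-.02 -.04 0 0 0 -.03;-.02 -.04 0 0 0 -.03;-.02 -.04 0 0 0 -.03;-.018 -.034 0 0 0 -.03;-.012 -.016 0 0 0 -.03;-.007 -.009 0 0 0 -.022;0 0 0 0 0 0;0 0 0 0 0 0")

```text
clock: 10.9
tcp_pos: [0.4116, -0.1828, 0.2582]
orientation: [-1.347, 0.963, -0.962]
contact_force: [-0.0, 0.5, 0.2]
grip_width: 0.0451
```

```bash
python3 - <<'E'
from h import *; from bench import r
st()
E
```

```text
t 10.9 tcp [ 0.4116 -0.1828  0.2582] F [-0.   0.5  0.2] w 0.0451
y [ 0.  0. -1.] jawyaw 0.33 q [-0.27  0.06  0.58  2.06 -0.04  1.03  0.66]
```

Call:
send_rows(rows=".002 -.001 -.03 0 0 0;0 0 -.03 0 0 0;0 0 -.02 0 0 0;0 0 -.015 0 0 0;0 0 -.012 0 0 0;0 0 0 0 0 0;0 0 0 0 0 0")

```text
clock: 11.6
tcp_pos: [0.4135, -0.1848, 0.1515]
orientation: [-1.347, 0.963, -0.963]
contact_force: [0.4, 0.6, -0.0]
grip_width: 0.0453
```

```bash
python3 - <<'E'
from h import *; from bench import r
st();s=r.grab_frame("scene")
crop(s,(210,200),100,100,6,"d3.png")
E
```

```text
t 11.6 tcp [ 0.4135 -0.1848  0.1515] F [ 0.4  0.6 -0. ] w 0.0453
y [-0. -0. -1.] jawyaw 0.329 q [-0.21  0.24  0.57  2.18 -0.18  0.77  0.81]
d3.png origin 160 150 scale 6
```

View pics/d3.png

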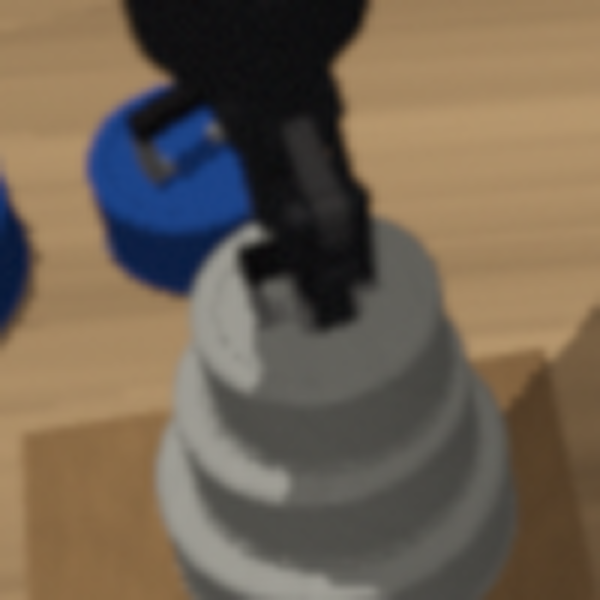

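Call:
send_rows(rows="0 0 0 0 0 0;0 0 0 0 0 0;0 0 0 0 0 0;0 0 0 0 0 0;0 0 0 0 0 0", grip=0.0, grip_force=40)

```text
clock: 12.15
tcp_pos: [0.4134, -0.1852, 0.1517]
orientation: [-1.346, 0.963, -0.965]
contact_force: [1.2, 0.3, 2.3]
grip_width: 0.0113
```

Call:
send_rows(rows="0 0 .01 0 0 0;0 0 .015 0 0 0;0 0 .02 0 0 0;0 0 .02 0 0 0;0 0 .02 0 0 0;0 0 .02 0 0 0;0 0 .01 0 0 0;0 0 0 0 0 0;0 0 0 0 0 0")

```text
clock: 13.05
tcp_pos: [0.4125, -0.185, 0.2658]
orientation: [-1.347, 0.965, -0.964]
contact_force: [-0.2, -0.2, -1.5]
grip_width: 0.0112
```

```bash
python3 - <<'E'
from h import *; from bench import r
o=st();s=r.grab_frame("scene");x,y,z=o["tcp_pos"]
crop(s,(210,190),190,150,4,"d4.png",capcur(x,y,z-.0575,91)[:2])
E
```

```text
t 13.05 tcp [ 0.4125 -0.185   0.2658] F [-0.2 -0.2 -1.5] w 0.0112
y [-0.001  0.    -1.   ] jawyaw 0.328 q [-0.28  0.05  0.6   2.05 -0.03  1.05  0.66]
d4.png origin 115 115 scale 4
```

View pics/d4.png

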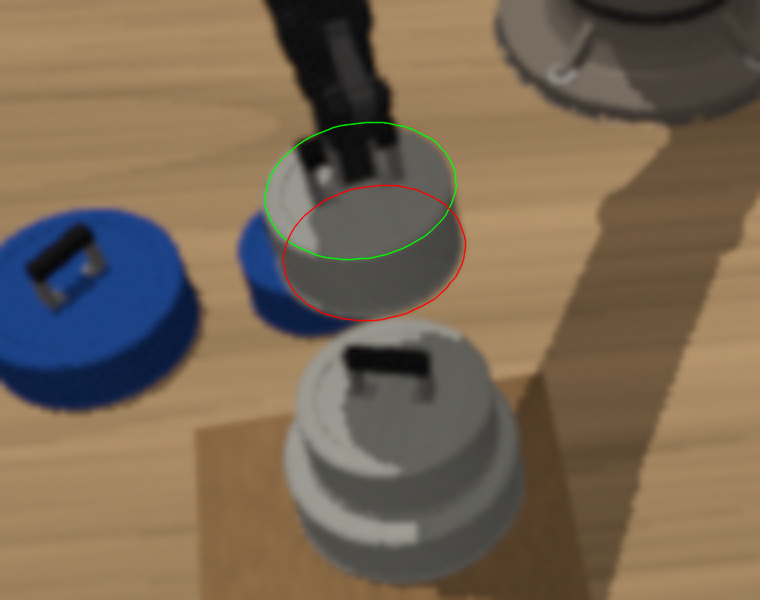

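Call:
send_rows(rows=".01 .015 0 0 0 0;.015 .03 0 0 0 0;.014 .04 0 0 0 0;.01 .04 0 0 0 0;.004 .035 0 0 0 0;0 .03 0 0 0 0;-.004 .035 0 0 0 0;-.01 .035 0 0 0 0;-.012 .028 0 0 0 0;-.01 .018 0 0 0 0;-.008 .01 0 0 0 0;0 0 -.02 0 0 0;0 0 -.025 0 0 0;0 0 -.01 0 0 0;0 0 0 0 0 0;0 0 0 0 0 0")

```text
clock: 14.7
tcp_pos: [0.4221, 0.1307, 0.2115]
orientation: [-1.347, 0.965, -0.965]
contact_force: [-0.2, 0.5, -0.7]
grip_width: 0.0109
```

```bash
python3 - <<'E'
from h import *; from bench import r
o=st();x,y,z=o["tcp_pos"]
s=r.grab_frame("scene");t=r.grab_frame("top")
crop(s,(355,200),120,100,6,"e1.png",capcur(x,y,z-.0575,91)[:2]+[(circ(.4215,.1314,.085,.04),(255,255,0))])
mu,yaw=handle(t,(333,220),40,.130)
crop(t,(335,210),130,150,4,"e2.png",capcur(*mu,.0495,111)[:1]+[(bar(*mu,.13,yaw),(0,0,255))])
E
```

```text
t 14.7 tcp [0.4221 0.1307 0.2115] F [-0.2  0.5 -0.7] w 0.0109
y [-0. -0. -1.] jawyaw 0.328 q [-0.7   0.11  0.28  2.12 -0.04  0.92 -0.07]
e1.png origin 295 150 scale 6
px [334.3 219.8] n 134 centroid [ 0.4145 -0.1886] yaw -1.788 len 0.0469 wid 0.0133
e2.png origin 270 135 scale 4
```

View pics/e1.png

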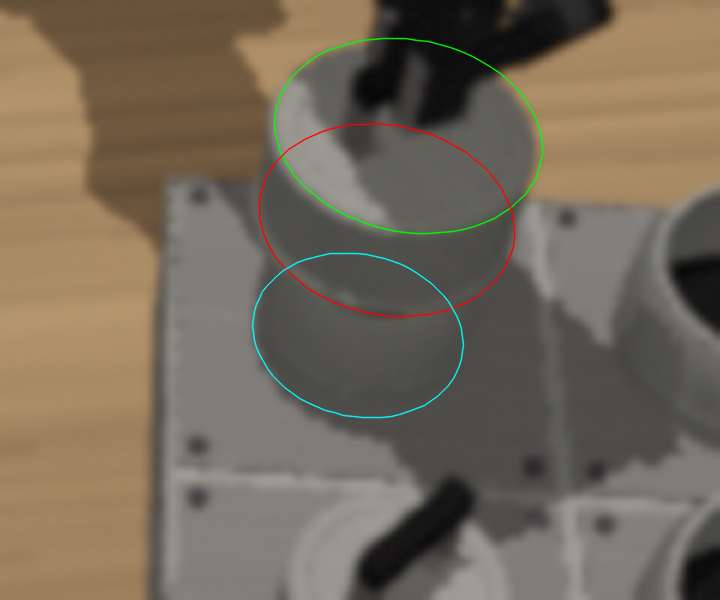

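View pics/e2.png

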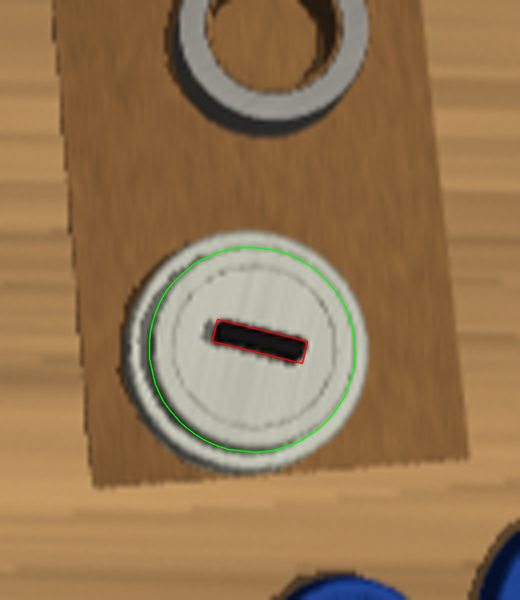

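Call:
send_rows(rows="0 .0005 -.012 0 0 0;0 0 -.012 0 0 0;0 0 -.01 0 0 0;0 0 -.008 0 0 0;0 0 0 0 0 0")

```text
clock: 15.3
tcp_pos: [0.4212, 0.131, 0.1682]
orientation: [-1.349, 0.965, -0.964]
contact_force: [-0.9, 0.4, -0.7]
grip_width: 0.0109
```

Call:
send_rows(rows="0 0 -.006 0 0 0;0 0 -.006 0 0 0;0 0 -.003 0 0 0;0 0 -.001 0 0 0;0 0 -.001 0 0 0;0 0 0 0 0 0")

```text
clock: 15.9
tcp_pos: [0.422, 0.1314, 0.1523]
orientation: [-1.347, 0.964, -0.964]
contact_force: [0.3, -0.4, 0.1]
grip_width: 0.0113
```

Call:
send_rows(rows="0 0 -.001 0 0 0;0 0 -.001 0 0 0;0 0 -.0005 0 0 0;0 0 0 0 0 0")

```text
clock: 16.3
tcp_pos: [0.4222, 0.1315, 0.1503]
orientation: [-1.346, 0.964, -0.964]
contact_force: [-1.6, -0.6, 5.2]
grip_width: 0.0114
```

Call:
send_rows(rows="0 0 0 0 0 0;0 0 0 0 0 0;0 0 0 0 0 0;0 0 .01 0 0 0;0 0 .02 0 0 0;0 0 .03 0 0 0;0 0 .02 0 0 0;0 0 0 0 0 0", grip=0.045)

```text
clock: 17.1
tcp_pos: [0.4237, 0.132, 0.233]
orientation: [-1.341, 0.962, -0.966]
contact_force: [-0.4, 0.5, 0.5]
grip_width: 0.0449
```

Call:
send_rows(rows=".008 -.015 0 0 0 -.05;.012 -.03 0 0 0 -.05;.012 -.035 0 0 0 -.05;.008 -.035 0 0 0 -.05;.004 -.035 0 0 0 -.05;0 -.03 0 0 0 -.05;-.006 -.035 0 0 0 -.05;-.012 -.035 0 0 0 -.05;-.014 -.03 0 0 0 -.05;-.012 -.025 0 0 0 -.05;-.008 -.015 0 0 0 -.045;0 0 0 0 0 0;0 0 0 0 0 0")

```text
clock: 18.4
tcp_pos: [0.414, -0.1883, 0.2294]
orientation: [-1.099, 1.368, -1.367]
contact_force: [-0.7, 0.2, 0.2]
grip_width: 0.0449
```

```bash
python3 - <<'E'
from h import *; from bench import r
o=st();s=r.grab_frame("scene")
crop(s,(300,215),200,150,4,"f1.png",[(bar(.4145,-.1886,.13,-1.788),(0,0,255))]+capcur(.4145,-.1886,.0495,111)[:1]+capcur(.4220,.1315,.093,91)[:2]+capcur(.565,.1048,.093,74)[:2])
E
```

```text
t 18.4 tcp [ 0.414  -0.1883  0.2294] F [-0.7  0.2  0.2] w 0.0449
y [-0.001  0.    -1.   ] jawyaw -0.217 q [-0.28  0.11  0.62  2.09 -0.08  0.96  0.17]
f1.png origin 200 140 scale 4
```

View pics/f1.png

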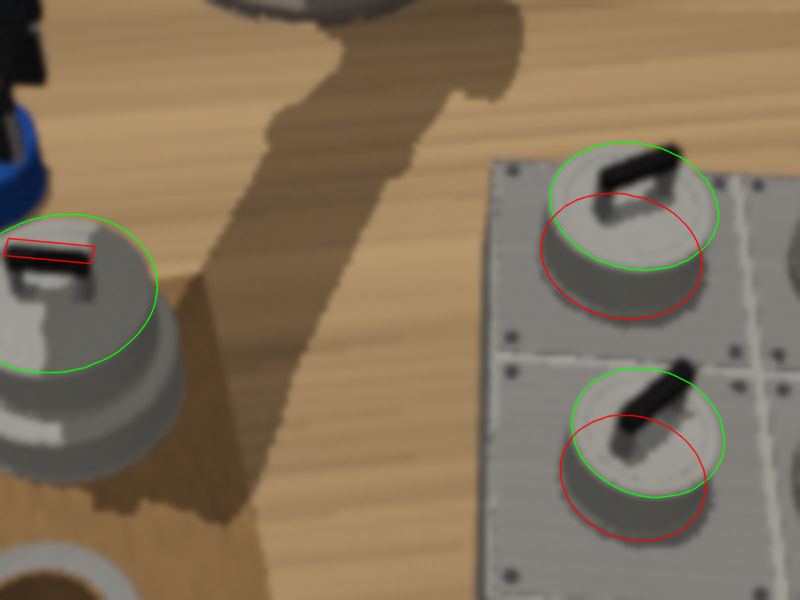

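Call:
send_rows(rows=".001 0 -.03 0 0 0;0 0 -.03 0 0 0;0 0 -.025 0 0 0;0 0 -.02 0 0 0;0 0 -.012 0 0 0;0 0 -.0055 0 0 0;0 0 0 0 0 0;0 0 0 0 0 0")

```text
clock: 19.25
tcp_pos: [0.4156, -0.1887, 0.108]
orientation: [-1.098, 1.366, -1.368]
contact_force: [0.0, 1.1, 0.8]
grip_width: 0.0451
```

```bash
python3 - <<'E'
from h import *; from bench import r
st();s=r.grab_frame("scene")
crop(s,(210,210),100,100,6,"g1.png")
E
```

```text
t 19.25 tcp [ 0.4156 -0.1887  0.108 ] F [0.  1.1 0.8] w 0.0451
y [ 0.001 -0.    -1.   ] jawyaw -0.217 q [-0.18  0.33  0.56  2.2  -0.28  0.67  0.36]
g1.png origin 160 160 scale 6
```

View pics/g1.png

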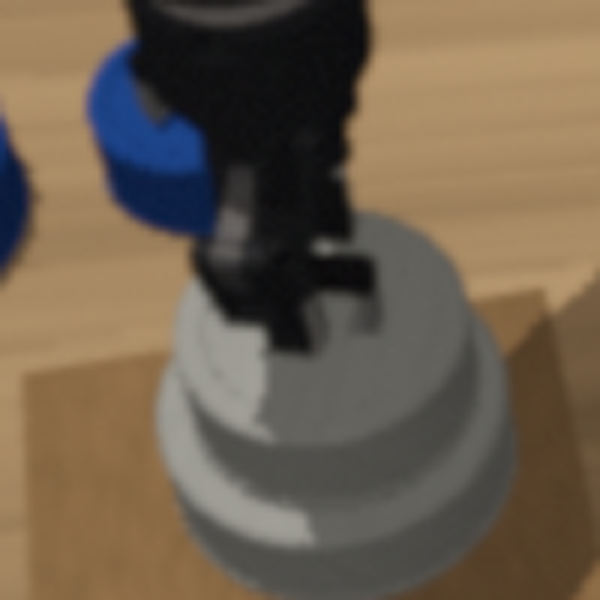

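Call:
send_rows(rows="0 0 0 0 0 0;0 0 0 0 0 0;0 0 0 0 0 0;0 0 0 0 0 0;0 0 0 0 0 0", grip=0.0, grip_force=50)

```text
clock: 19.8
tcp_pos: [0.4155, -0.1888, 0.1076]
orientation: [-1.098, 1.366, -1.368]
contact_force: [2.5, 0.3, 1.9]
grip_width: 0.0109
```

Call:
send_rows(rows="0 0 .01 0 0 0;0 0 .015 0 0 0;0 0 .02 0 0 0;0 0 .025 0 0 0;0 0 .03 0 0 0;0 0 .03 0 0 0;0 0 .025 0 0 0;0 0 .015 0 0 0;0 0 0 0 0 0;0 0 0 0 0 0")

```text
clock: 20.8
tcp_pos: [0.4143, -0.1886, 0.277]
orientation: [-1.099, 1.368, -1.367]
contact_force: [-0.6, -0.2, -1.2]
grip_width: 0.0112
```

```bash
python3 - <<'E'
from h import *; from bench import r
o=st();s=r.grab_frame("scene");x,y,z=o["tcp_pos"]
crop(s,(210,190),190,150,4,"g2.png",capcur(x,y,z-.0585,111)[:2])
E
```

```text
t 20.8 tcp [ 0.4143 -0.1886  0.277 ] F [-0.6 -0.2 -1.2] w 0.0112
y [-0.  0. -1.] jawyaw -0.217 q [-0.32  0.04  0.64  2.03 -0.03  1.07  0.12]
g2.png origin 115 115 scale 4
```

View pics/g2.png

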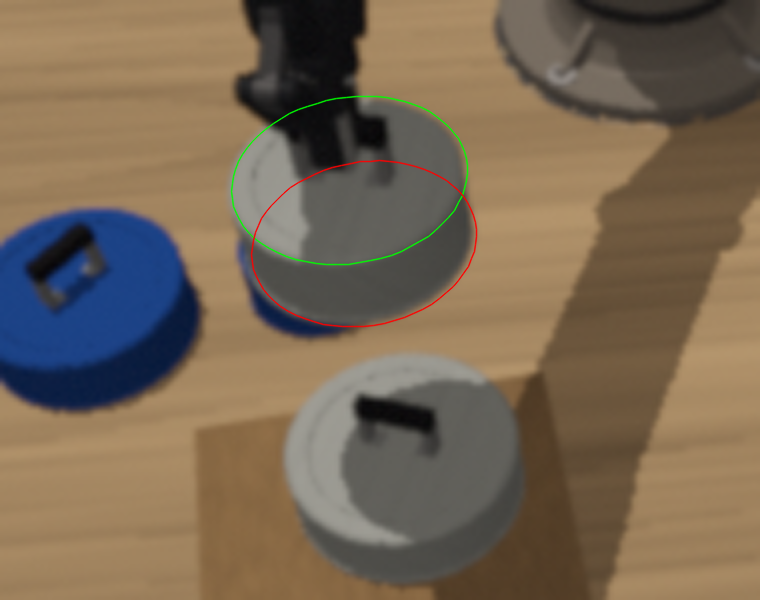

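Call:
send_rows(rows=".01 .012 0 0 0 0;.015 .025 0 0 0 0;.015 .035 0 0 0 0;.013 .04 0 0 0 0;.01 .04 0 0 0 0;.006 .04 0 0 0 0;.003 .04 0 0 0 0;0 .04 0 0 0 0;-.003 .04 0 0 0 0;-.006 .04 0 0 0 0;-.008 .035 0 0 0 0;-.008 .03 0 0 0 0;-.006 .02 0 0 0 0;-.005 .015 0 0 0 0;-.0025 .01 0 0 0 0;0 0 -.02 0 0 0;0 0 -.025 0 0 0;0 0 -.02 0 0 0;0 0 0 0 0 0;0 0 0 0 0 0")

```text
clock: 22.85
tcp_pos: [0.4487, 0.2729, 0.2124]
orientation: [-1.099, 1.368, -1.368]
contact_force: [0.1, -0.1, -0.2]
grip_width: 0.0109
```

```bash
python3 - <<'E'
from h import *; from bench import r
o=st();x,y,z=o["tcp_pos"]
s=r.grab_frame("scene");t=r.grab_frame("top")
crop(s,(425,205),130,110,6,"i1.png",capcur(x,y,z-.0585,111)[:2]+[(circ(.448,.2737,.085,.05),(255,255,0))])
mu,yaw=handle(t,(333,220),40,.0855)
crop(t,(335,210),130,150,4,"i2.png",capcur(*mu,.005,136)[:1]+[(bar(*mu,.0855,yaw),(0,0,255))])
E
```

```text
t 22.85 tcp [0.4487 0.2729 0.2124] F [ 0.1 -0.1 -0.2] w 0.0109
y [-0.    -0.001 -1.   ] jawyaw -0.218 q [-0.89  0.25  0.26  1.95 -0.08  0.95 -0.8 ]
i1.png origin 360 150 scale 6
px [332.7 220.6] n 128 centroid [ 0.4177 -0.1901] yaw 1.225 len 0.0472 wid 0.0135
i2.png origin 270 135 scale 4
```

View pics/i1.png

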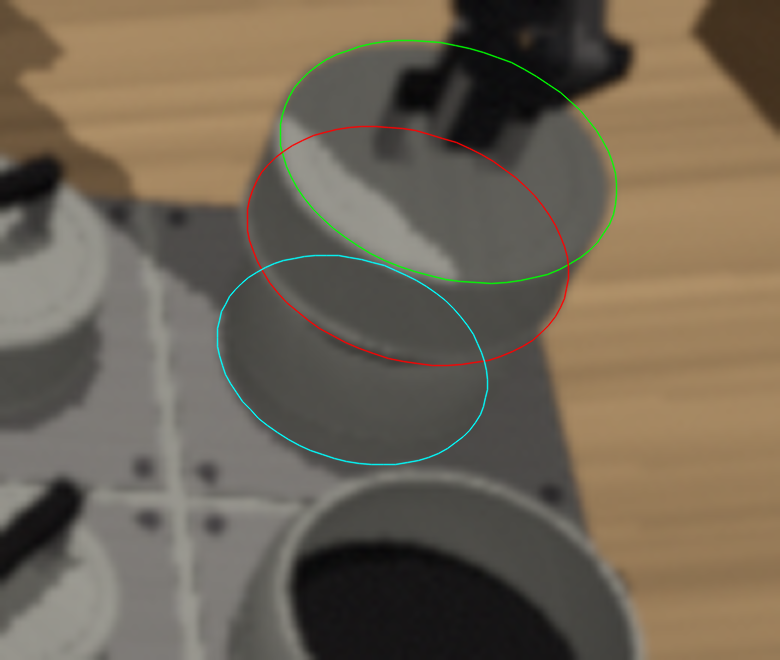

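View pics/i2.png

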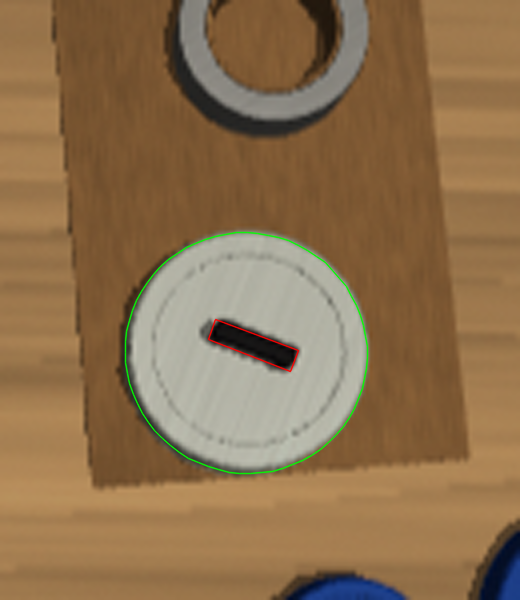

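Call:
send_rows(rows="0 0 -.012 0 0 0;0 0 -.012 0 0 0;0 0 -.01 0 0 0;0 0 -.008 0 0 0;0 0 0 0 0 0")

```text
clock: 23.45
tcp_pos: [0.4476, 0.2727, 0.1687]
orientation: [-1.102, 1.368, -1.368]
contact_force: [-0.1, -0.0, -1.0]
grip_width: 0.0106
```

Call:
send_rows(rows="0 0 -.006 0 0 0;0 0 -.006 0 0 0;0 0 -.003 0 0 0;0 0 -.001 0 0 0;0 0 -.001 0 0 0;0 0 0 0 0 0")

```text
clock: 24.05
tcp_pos: [0.4485, 0.2734, 0.1534]
orientation: [-1.098, 1.367, -1.367]
contact_force: [-0.2, 0.0, -1.5]
grip_width: 0.011
```

Call:
send_rows(rows="0 0 -.001 0 0 0;0 0 -.001 0 0 0;0 0 -.0005 0 0 0;0 0 0 0 0 0")

```text
clock: 24.45
tcp_pos: [0.4486, 0.2734, 0.151]
orientation: [-1.098, 1.367, -1.367]
contact_force: [0.6, -0.1, 0.7]
grip_width: 0.0109
```

Call:
send_rows(rows="0 0 -.0005 0 0 0;0 0 -.0005 0 0 0;0 0 0 0 0 0")

```text
clock: 24.75
tcp_pos: [0.4486, 0.2734, 0.1509]
orientation: [-1.098, 1.368, -1.367]
contact_force: [-2.7, -2.5, 10.4]
grip_width: 0.0109
```

Call:
send_rows(rows="0 0 0 0 0 0;0 0 0 0 0 0;0 0 0 0 0 0;0 0 .01 0 0 0;0 0 .02 0 0 0;0 0 .03 0 0 0;0 0 .02 0 0 0;0 0 0 0 0 0", grip=0.045)

```text
clock: 25.55
tcp_pos: [0.4502, 0.2744, 0.2333]
orientation: [-1.092, 1.366, -1.366]
contact_force: [-0.5, 0.3, 0.5]
grip_width: 0.0447
```

Call:
send_rows(rows=".004 -.012 0 0 0 -.01;.006 -.025 0 0 0 -.01;.008 -.035 0 0 0 -.01;.008 -.04 0 0 0 -.01;.006 -.04 0 0 0 -.01;.003 -.04 0 0 0 -.01;0 -.04 0 0 0 -.01;-.003 -.04 0 0 0 -.01;-.006 -.04 0 0 0 -.01;-.01 -.04 0 0 0 -.01;-.012 -.035 0 0 0 -.01;-.012 -.03 0 0 0 -.01;-.011 -.023 0 0 0 -.01;-.007 -.015 0 0 0 0;-.005 -.009 0 0 0 0;0 0 -.03 0 0 0;0 0 -.02 0 0 0;0 0 0 0 0 0;0 0 0 0 0 0")

```text
clock: 27.45
tcp_pos: [0.417, -0.1907, 0.1797]
orientation: [-1.026, 1.461, -1.46]
contact_force: [-0.1, 1.0, 0.1]
grip_width: 0.0453
```

```bash
python3 - <<'E'
from h import *; from bench import r
o=st();s=r.grab_frame("scene")
crop(s,(310,215),200,150,4,"j1.png",[(bar(.4177,-.1901,.0855,1.225),(0,0,255))]+capcur(.4177,-.1901,.005,136)[:1]+capcur(.4486,.2734,.093,111)[:2])
E
```

```text
t 27.45 tcp [ 0.417  -0.1907  0.1797] F [-0.1  1.   0.1] w 0.0453
y [-0.002 -0.    -1.   ] jawyaw -0.347 q [-0.23  0.2   0.6   2.14 -0.15  0.84  0.11]
j1.png origin 210 140 scale 4
```

View pics/j1.png

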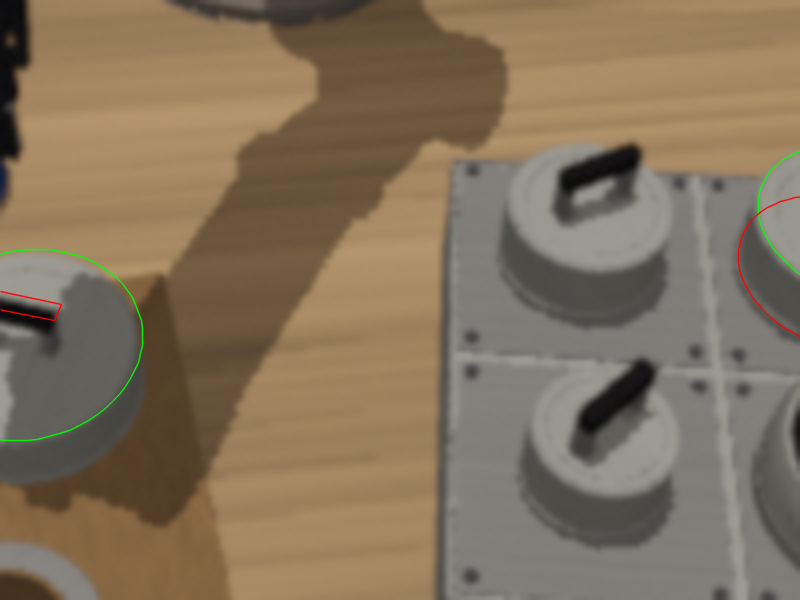

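Call:
send_rows(rows=".0015 .0005 -.03 0 0 0;0 0 -.03 0 0 0;0 0 -.025 0 0 0;0 0 -.018 0 0 0;0 0 -.01 0 0 0;0 0 -.003 0 0 0;0 0 0 0 0 0;0 0 0 0 0 0")

```text
clock: 28.3
tcp_pos: [0.4197, -0.1904, 0.0647]
orientation: [-1.023, 1.459, -1.461]
contact_force: [-0.3, 0.2, 0.0]
grip_width: 0.0453
```

```bash
python3 - <<'E'
from h import *; from bench import r
st();s=r.grab_frame("scene")
crop(s,(210,220),110,100,6,"k1.png")
E
```

```text
t 28.3 tcp [ 0.4197 -0.1904  0.0647] F [-0.3  0.2  0. ] w 0.0453
y [ 0.002 -0.    -1.   ] jawyaw -0.347 q [-0.11  0.42  0.48  2.22 -0.36  0.58  0.3 ]
k1.png origin 155 170 scale 6
```

View pics/k1.png

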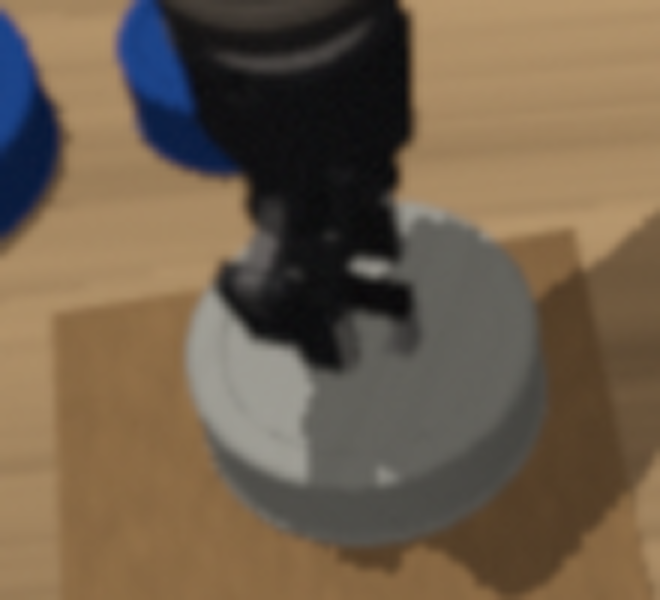

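Call:
send_rows(rows="-.001 0 0 0 0 0;0 0 0 0 0 0;0 0 0 0 0 0;0 0 0 0 0 0;0 0 0 0 0 0", grip=0.0, grip_force=60)

```text
clock: 28.85
tcp_pos: [0.4183, -0.1903, 0.0644]
orientation: [-1.023, 1.46, -1.461]
contact_force: [-1.1, 1.3, 6.8]
grip_width: 0.0105
```

Call:
send_rows(rows="0 0 .01 0 0 0;0 0 .015 0 0 0;0 0 .02 0 0 0;0 0 .025 0 0 0;0 0 .03 0 0 0;0 0 .03 0 0 0;0 0 .03 0 0 0;0 0 .03 0 0 0;0 0 .02 0 0 0;0 0 .01 0 0 0;0 0 0 0 0 0;0 0 0 0 0 0")

```text
clock: 30.05
tcp_pos: [0.4172, -0.1899, 0.2829]
orientation: [-1.026, 1.461, -1.459]
contact_force: [-0.7, -0.9, -1.6]
grip_width: 0.0107
```

```bash
python3 - <<'E'
from h import *; from bench import r
o=st();s=r.grab_frame("scene");x,y,z=o["tcp_pos"]
crop(s,(210,190),190,150,4,"k2.png",capcur(x,y,z-.0597,136)[:2])
E
```

```text
t 30.05 tcp [ 0.4172 -0.1899  0.2829] F [-0.7 -0.9 -1.6] w 0.0107
y [-0.001  0.    -1.   ] jawyaw -0.347 q [-0.31  0.05  0.64  2.02 -0.03  1.09 -0.01]
k2.png origin 115 115 scale 4
```

View pics/k2.png

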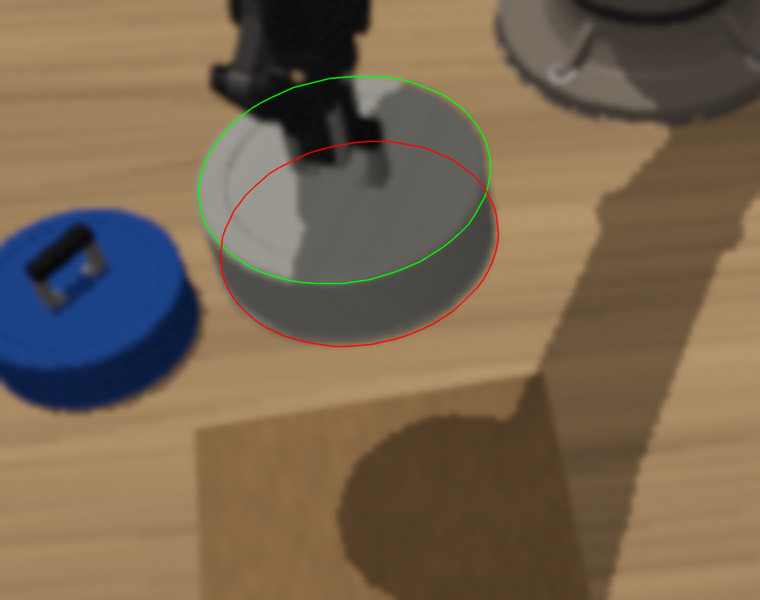

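Call:
send_rows(rows=".005 .012 0 0 0 0;.01 .025 0 0 0 0;.014 .035 0 0 0 0;.016 .04 0 0 0 0;.016 .04 0 0 0 0;.016 .04 0 0 0 0;.016 .04 0 0 0 0;.016 .04 0 0 0 0;.016 .04 0 0 0 0;.014 .035 0 0 0 0;.012 .03 0 0 0 0;.01 .025 0 0 0 0;.007 .02 0 0 0 0;.005 .0145 0 0 0 0;0 0 -.02 0 0 0;0 0 -.025 0 0 0;0 0 -.02 0 0 0;0 0 0 0 0 0;0 0 0 0 0 0")

```text
clock: 32.0
tcp_pos: [0.5907, 0.2464, 0.2186]
orientation: [-1.026, 1.461, -1.46]
contact_force: [-0.0, -0.1, -0.5]
grip_width: 0.0108
```

```bash
python3 - <<'E'
from h import *; from bench import r
o=st();x,y,z=o["tcp_pos"]
s=r.grab_frame("scene");t=r.grab_frame("top")
crop(s,(425,235),130,130,6,"l1.png",capcur(x,y,z-.0597,136)[:2]+[(circ(.590,.2465,.085,.0625),(255,255,0))])
crop(t,(140,150),150,130,5,"l2.png",capcur(x,y,z-.0597,136)[:2]+[(circ(.590,.2465,.085,.0625),(255,255,0))])
E
```

```text
t 32.0 tcp [0.5907 0.2464 0.2186] F [-0.  -0.1 -0.5] w 0.0108
y [-0.001 -0.001 -1.   ] jawyaw -0.347 q [-0.74  0.44  0.33  1.67 -0.16  1.05 -0.7 ]
l1.png origin 360 170 scale 6
l2.png origin 65 85 scale 5
```

View pics/l1.png

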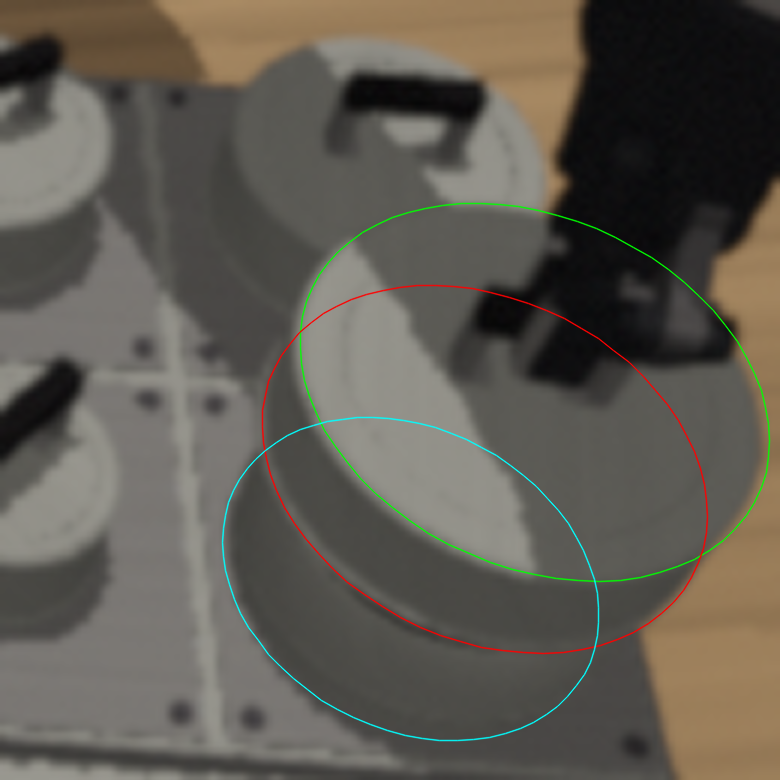

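View pics/l2.png

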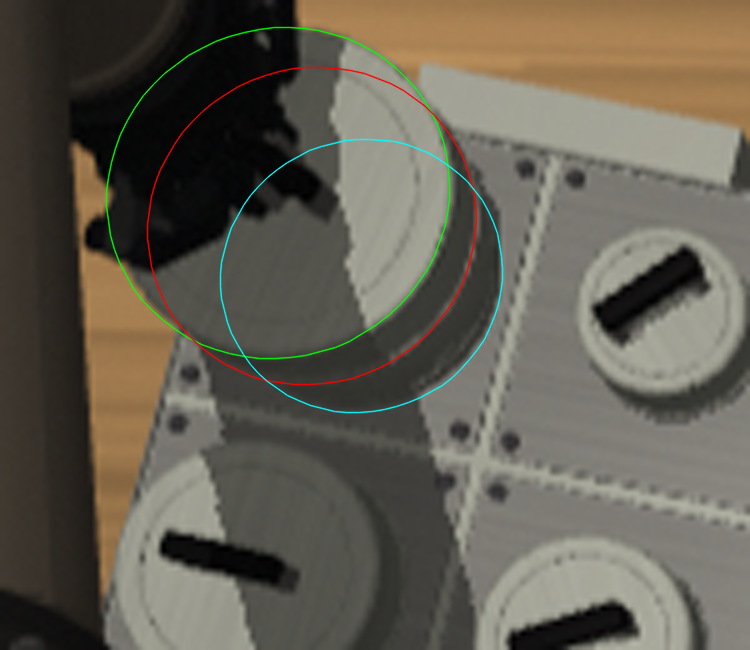

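Call:
send_rows(rows="0 0 -.014 0 0 0;0 0 -.012 0 0 0;0 0 -.01 0 0 0;0 0 -.008 0 0 0;0 0 -.004 0 0 0;0 0 0 0 0 0")

```text
clock: 32.7
tcp_pos: [0.5905, 0.2462, 0.17]
orientation: [-1.026, 1.46, -1.46]
contact_force: [0.4, 0.4, -2.1]
grip_width: 0.0107
```

Call:
send_rows(rows="0 0 -.005 0 0 0;0 0 -.005 0 0 0;0 0 -.003 0 0 0;0 0 -.001 0 0 0;0 0 -.001 0 0 0;0 0 0 0 0 0")

```text
clock: 33.3
tcp_pos: [0.591, 0.2463, 0.1558]
orientation: [-1.024, 1.46, -1.46]
contact_force: [-0.3, 0.2, -2.3]
grip_width: 0.0106
```

Call:
send_rows(rows="0 0 -.0015 0 0 0;0 0 -.001 0 0 0;0 0 -.0005 0 0 0;0 0 0 0 0 0")

```text
clock: 33.7
tcp_pos: [0.5909, 0.2463, 0.1527]
orientation: [-1.025, 1.46, -1.46]
contact_force: [-0.6, 0.6, -3.0]
grip_width: 0.0107
```

Call:
send_rows(rows="0 0 -.0005 0 0 0;0 0 0 0 0 0")

```text
clock: 33.9
tcp_pos: [0.591, 0.2464, 0.1525]
orientation: [-1.024, 1.46, -1.46]
contact_force: [-0.9, -0.4, -0.6]
grip_width: 0.0106
```

Call:
send_rows(rows="0 0 -.0005 0 0 0;0 0 -.0005 0 0 0;0 0 0 0 0 0")

```text
clock: 34.2
tcp_pos: [0.591, 0.2464, 0.1524]
orientation: [-1.024, 1.46, -1.46]
contact_force: [-4.5, -0.7, 7.7]
grip_width: 0.0106
```

Home. Release, retreat upward and clear for a final look.

Call:
send_rows(rows="0 0 0 0 0 0;0 0 0 0 0 0;0 0 0 0 0 0;0 0 .01 0 0 0;0 0 .02 0 0 0;0 0 .03 0 0 0;0 0 .03 0 0 0;0 -.03 .02 0 0 0;0 -.04 0 0 0 0;0 -.04 0 0 0 0;0 -.04 0 0 0 0;0 -.04 0 0 0 0;0 -.04 0 0 0 0;0 -.03 0 0 0 0;0 0 0 0 0 0;0 0 0 0 0 0", grip=0.045)

```text
clock: 35.8
tcp_pos: [0.5911, -0.0143, 0.262]
orientation: [-1.023, 1.461, -1.461]
contact_force: [0.7, 1.3, 0.3]
grip_width: 0.045
```

```bash
python3 - <<'E'
from h import *; from bench import r
o=st()
s=r.grab_frame("scene");t=r.grab_frame("top")
cur=[]
for (x,y),d in(((.5905,.2464),136),((.4486,.2734),111),((.422,.1315),91),((.565,.1048),74)): cur+=capcur(x,y,.093,d)[:2]
crop(s,(393,240),190,140,4,"m1.png",cur)
crop(t,(160,180),180,150,4,"m2.png")
cv2.imwrite("pics/m3.png",t["pixels"][:,:,::-1])
E
```

```text
t 35.8 tcp [ 0.5911 -0.0143  0.262 ] F [0.7 1.3 0.3] w 0.045
y [ 0.001  0.    -1.   ] jawyaw -0.349 q [-0.42  0.33  0.43  1.75 -0.15  1.1  -0.29]
m1.png origin 298 170 scale 4
m2.png origin 70 105 scale 4
```

View pics/m1.png

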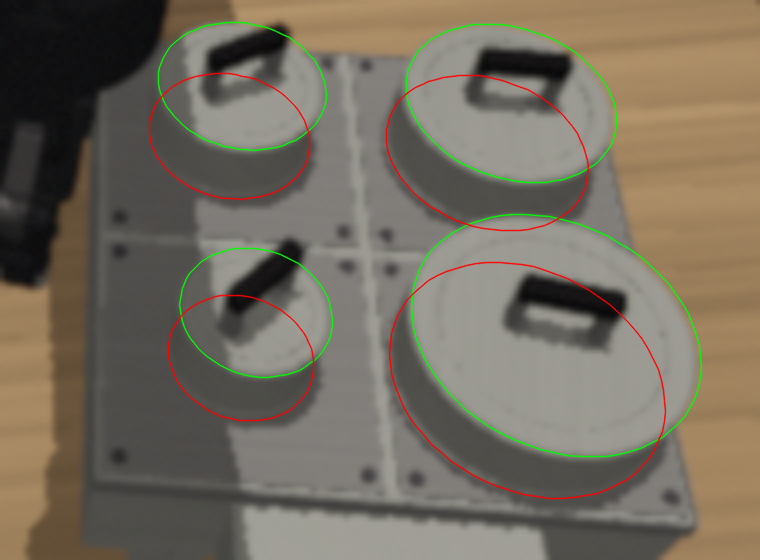

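View pics/m3.png

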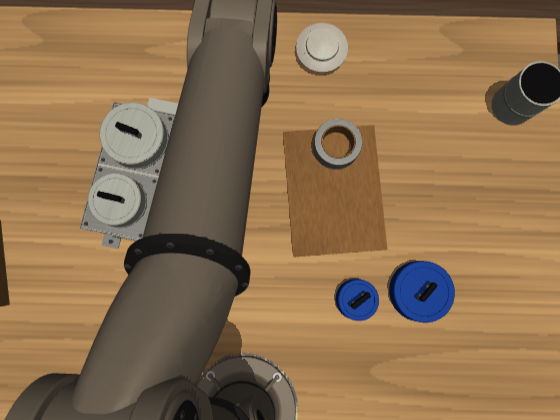

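All four are home, matching the fully-home outlines. The tape (338,143) and the blue caps haven't moved.

```bash
python3 -c "
from bench import r
print(r.hand_in())"
```

```text
the job is handed in; nothing more can be done
None
```

I took the stack apart from the top down (63, 80, 100, 125) and set each cap on its own spigot, handle up. Each cap was lowered under control until the wrist sensor felt it touch. I then let go of everything, moved the arm clear and handed in at about 36 s; the hand-in reports no verdict.

**Seating:** Each cap touched within about 0.5 mm of its expected fully-home height, with 5 to 13 N of contact force. The last scene picture shows all four caps lining up with the fully-home outlines to about a pixel. The top view could not confirm the 63 and 80 caps at the end, because the arm covered them. They lined up in the scene view both after placing and at the end.

**Everything else:** The tape is still at its starting pixel position, and the two blue look-alike caps were not touched.

**Accuracy:** The two cameras disagreed by up to about 5 mm on the 125 spigot. I aimed between the two readings, and the cap went on without catching.

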